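Press a hinge bush home with one turn of the hand press

TASK

Lay the brass bush in the open V cradle of the little hand press, between the ram and the bored block, and let go of it. Then take the upright handle on the flywheel and turn it steadily anticlockwise (seen from above) through exactly one full turn, so that the ram pushes the bush into the block and comes back, leave the handle where it began and let go. The press is not bolted down: do not shove it about on the counter, and leave the other things alone.

Things in the scene. Friction and masses are not known exactly. Their poses are not given: they have to be found in the camera images.
- press: Hand press, 2.7 kg, standing loose on the counter; it slides if pushed sideways with over about 13 N. Origin under it, z up. Base plate 150 mm (its x, from -75 to 75) by 335 mm (its y, from -155 to 180), 12 mm thick. At its +y end a white housing, 62 mm tall, y 35 to 170, carries the flywheel; then along -y come the ram, the open V cradle and the bored block.
- wheel (a joint): Flywheel angle, rad: 0 at the start, grows anticlockwise seen from above, one full turn 6.283. It stays where it is left (friction 0.14 N m). A light ram spring (up to 0.1 N m) resists in the first half turn and helps in the second. A crank drives the ram: 50 mm forward at half a turn, back at a full turn; turning on would start it out again.
- axis (a point): Point on the flywheel's upright axis, 80 mm above the counter, axes as the press. Dark spoked disc, 150 mm diameter, top at 80 mm. On it stands a round freely revolving black handle, 22 mm thick, from 84 to 130 mm height, clamped in a radial slot 42 to 66 mm from the axis (varies, not measured: see or feel it); at wheel 0 it lies from the axis towards the press's -x.
- ram_rest (a point): Centre of the ram's face when at rest, 42 mm above the counter, axes as the press. The ram is a steel rod, 18 mm diameter, and moves along the press's -y. This point is fixed to the press and does not move with the ram.
- bush: Brass bush, a lying round bar, 24 mm diameter, 40 mm long, about 0.1 kg, dark round ends. Origin at its centre, its length is its y axis (either end may go first). At the start it lies on the V rest, its centre line 36 mm above the counter.
- rest: Fixed V rest on which the bush lies at the start, base 60 x 50 mm, 8 mm thick. The V plates run along its y axis, 44 mm long, and are narrower than the bush, so fingers pass down both sides. Origin under its centre. It may be on either side of the press.
- cradle (a point): Where the bush's centre belongs in the V cradle, 42 mm above the counter, axes as the press: bush lengthwise along y. The cradle is 56 mm long between ram and block, so the bush has 8 mm to spare at either end. The V plates are narrower than the bush: fingers can straddle them, free down to the base plate (12 mm).
- bore (a point): Centre of the bore's mouth in the aluminium block, axes as the press. Block 56 mm wide, 55 mm long (away from here along -y), top 72 mm above the counter; bore 26 mm diameter along y. Pushed home by the ram, the bush's centre is about 14 mm beyond this point and its end stands 6 mm out.
- screwdriver: screwdriver lying on the counter, about 200 mm; a bystander, origin at its underside or middle
- wrench: open-ended wrench lying on the counter behind the press; a bystander, origin at its underside or middle
- detergent: white detergent bottle, 84 mm across, 200 mm tall; a bystander, origin at its underside or middle
- cup: white plastic measuring cup, 76 mm across, 70 mm tall; a bystander, origin at its underside or middle
- carton: cardboard carton 70 x 120 x 100 mm; a bystander, origin at its underside or middle
- coil: black rubber ring lying flat, 64 mm across, 22 mm tall; a bystander, origin at its underside or middle
- oiler: small clear oil bottle, 44 mm across, 100 mm tall; a bystander, origin at its underside or middle
Mind the look-alikes: they are no part of the job. What is shaped like the rest but purple is not meant. There is more than one size of the bush; the job needs the smaller.

How it is judged:
By the outcome, as a careful person would: the job done as asked, in the order asked, and still so for the second after the job is handed in, with the robot touching nothing.
It also fails if it takes over 72 s, if anything falls off the work surface, if the arm or the gripper's body presses on something with over 40 N, if the wrist force passes 120 N, or if a joint passes its speed limit or range.

ROBOT

A 7-joint arm with a two-finger parallel gripper is mounted at the origin on the work surface. World frame = base frame: x ahead of the robot, y to its left, z up, the work surface at z = 0. Lengths are in m, angles in rad, forces in N, time in s.
With the tool pointing down it reaches from about 0.425 to 0.925 m from the base axis. Payload 6.8 kg.
Tool frame: the origin (TCP) lies at the very end of the fingers, on their centre line; the grasp point (between the pads) lies 19 mm behind it; z points along the fingers, y is the line along which they close (so a half turn about z gives the same grasp; the last joint's range is limited). The gripper opens to 85 mm and grips with 20 to 120 N. Pads are 22 mm wide; open, the fingers measure 114 mm over their backs; the gripper's body (76 mm by 85 mm) begins 54 mm behind the grasp point. The pads swing forward as they close: fully open they stand 13 mm farther back than shut.
Start: joints at [1.203, 0.477, 0.022, 1.555, -0.011, 1.109, -0.083], TCP at [0.173, -0.652, 0.231] pointing down, gripper open.
Joint ranges: [-2.96, 2.96], [-0.34, 2.1], [-1.41, 1.46], [0.24, 2.44], [-1.37, 4.51], [0.17, 1.92], [-2.96, 2.96]. Speed limits (rad/s): [2.39, 2.39, 3.14, 3.14, 3.14, 3.14, 3.14].

INTERFACE

Orientations are given as a unit quaternion [w, x, y, z].
In Python, from station import bot gives the robot as it stands. The module is installed in compiled form; this text tells all that it offers.
- The arm moves only by the shell command python3 -m jog 'ROWS' [OPENING] [FORCE]. ROWS is JSON, a list of rows, each a list of 4 numbers: the shift along the tool's x, y, z in cm, then the turn about the tool's z in rad. In form: [[x, y, z, spin], ...]. A call has 1 to 20 rows; each row is the pose to reach, as a shift and turn from the pose commanded when the call began, along the tool's axes at that moment; what a row does not reach only later rows make up. A row lasts 1/12 s, in which the tool goes at most 41.7 mm and 7.16 degrees, less where a joint would pass 70% of its speed; a pose out of reach is approached as far as the arm can. A call with a gripper value outside its range is refused whole. OPENING is the closure, from -1 (fully open) to 1 (shut), set as the call begins (- or left out, the last holds). The fingers move at their own pace and stop on an object; FORCE is the grip in N (left out, the last holds). Time passes only in rows, so rows that repeat a pose let the fingers close. It gives the time, the measured TCP pose, the force, the opening and the grip force at its end, in the units of the state.
- bot.get_obs(): the state, without advancing time (a new reading comes with each control period).
- bot.read_camera(name): name is "scene" or "top"; returns a dict with "pixels" (420x560x3 uint8, red, green, blue), "depth" (420x560 float32, m along the optical axis (not along the pixel's ray), 0 where there is no reading), "fovy" (degrees; the focal length in pixels is half the picture's height over the tangent of half this angle, whatever the lens; pixels are square), "cx", "cy" (the principal point, pixels), "distortion" ([k1, k2, p1, p2, k3] as OpenCV has them; the pictures are not rectified), "pose" (4x4, takes a point from camera to world coordinates). Camera axes: x right, y down, z forward; pixel columns grow to the right and rows downward; lengths in m; the calibration is good to about 2 mm. A picture is of the moment at which its call begins.
- bot.hand_in(): hands the job in; it is judged then, once.
The state is a dict: "t": time; "q": joint angles; "joint_vel": joint speeds; "joint_torque": joint torques, N m; "eef_pos": TCP position; "tool_rot": TCP orientation; "contact_force": force on the tool from outside, world axes, zero at the start; "torque": the same for the moment, N m; "gripper_width": opening from 0.0 (shut) to 1.0 (fully open); "grasp_force": force on a finger pad.
Only numpy, scipy, OpenCV 4.12 (cv2) and the standard library are available. Lean on these libraries where they do the work, as an engineer would, in place of code of your own. Each camera call takes 0.05 s, during which the arm holds its last target. There are 200 camera calls.

## Working session

There is one attempt and no reset: what is moved stays moved. The work goes in short steps, Python scripts to look and compute and a shell command to move; the robot and the scene stay as the last step left them, time stands still between calls to the robot, and variables do not carry over. Pictures are saved under pics/ and viewed, at most 10 in all, crops included, and the job is handed in when it is done.

```bash
mkdir -p pics; cat > h.py <<'E'
import numpy as np,cv2,pickle
from station import bot
def cam(n):
    c=bot.read_camera(n); h=c['pixels'].shape[0]
    f=h/2/np.tan(np.radians(c['fovy'])/2)
    c['K']=np.array([[f,0,c['cx']],[0,f,c['cy']],[0,0,1.]]); c['D']=np.array(c['distortion'],float); c['pose']=np.array(c['pose'])
    return c
def ray(c,uv):
    p=cv2.undistortPoints(np.array(uv,float).reshape(-1,1,2),c['K'],c['D']).reshape(-1,2)
    d=np.c_[p,np.ones(len(p))]@c['pose'][:3,:3].T
    return c['pose'][:3,3],d
def onz(c,uv,z):
    o,d=ray(c,uv); return o+d*((z-o[2])/d[:,2])[:,None]
def bydepth(c,uv):
    o,d=ray(c,uv); uv=np.array(uv,int).reshape(-1,2); return o+d*c['depth'][uv[:,1],uv[:,0]][:,None]
def proj(c,P):
    R=c['pose'][:3,:3].T; t=-R@c['pose'][:3,3]
    return cv2.projectPoints(np.array(P,float).reshape(-1,1,3),cv2.Rodrigues(R)[0],t,c['K'],c['D'])[0].reshape(-1,2)
def save(c,n,box=None,s=1):
    im=c['pixels'][...,::-1]
    if box: im=im[box[1]:box[3],box[0]:box[2]]
    cv2.imwrite('pics/'+n,cv2.resize(im,None,fx=s,fy=s,interpolation=cv2.INTER_CUBIC))
E
python3 - <<'E'
from h import *
np.set_printoptions(precision=4,suppress=True)
cs=[cam('scene'),cam('top')]
pickle.dump(cs,open('c0.pkl','wb'))
for c,n in zip(cs,['scene','top']): save(c,n+'0.png',None,1.4); print(n,c['pose'],c['K'][0,0],c['D'])
print(bot.get_obs())
E
```

```text
scene [[-0.2298  0.8292 -0.5095  1.3126]
 [ 0.9731  0.1876 -0.1337  0.1847]
 [-0.0153 -0.5265 -0.85    1.3644]
 [ 0.      0.      0.      1.    ]] 510.6439457571375 [-0.139  0.     0.     0.     0.   ]
top [[-0.0242 -0.9881  0.1521  0.4086]
 [-0.9997  0.0255  0.0068 -0.0147]
 [-0.0106 -0.1519 -0.9883  1.0521]
 [ 0.      0.      0.      1.    ]] 405.83273336645277 [-0.0482  0.      0.      0.      0.    ]
{'t': 0.1, 'q': array([ 1.2029,  0.4777,  0.0223,  1.5563, -0.0115,  1.1093, -0.0831]), 'joint_vel': array([-0.0005, -0.0007, -0.0001, -0.004 , -0.0001,  0.0001,  0.0016]), 'joint_torque': array([  0.0048, -59.7762,   1.6139, -28.1952,   0.0128,   0.0051,
         0.    ]), 'eef_pos': array([ 0.1733, -0.6519,  0.2304]), 'tool_rot': array([-0.0008,  0.9916,  0.1296, -0.0002]), 'contact_force': array([ 0.4292,  0.856 , -0.2866]), 'torque': array([-0.0063, -0.0235,  0.074 ]), 'grasp_force': 0.0, 'gripper_width': 0.9981723412543048}
```

View pics/scene0.png

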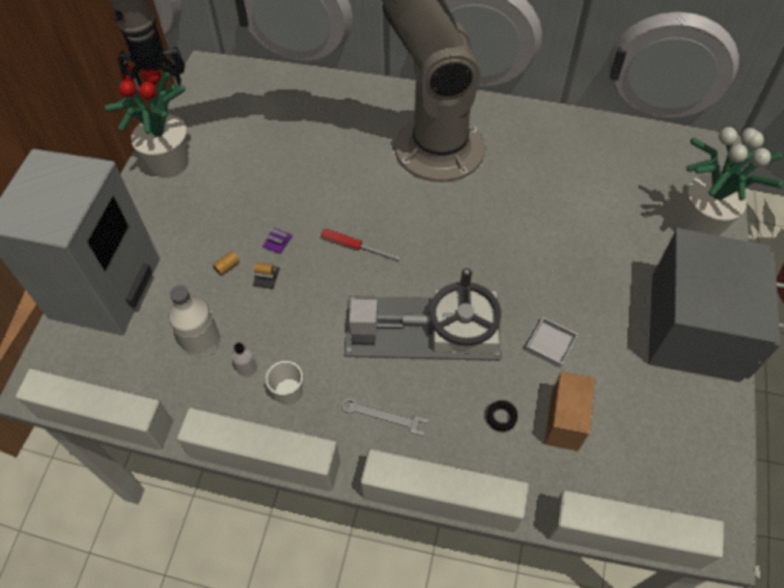

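View pics/top0.png

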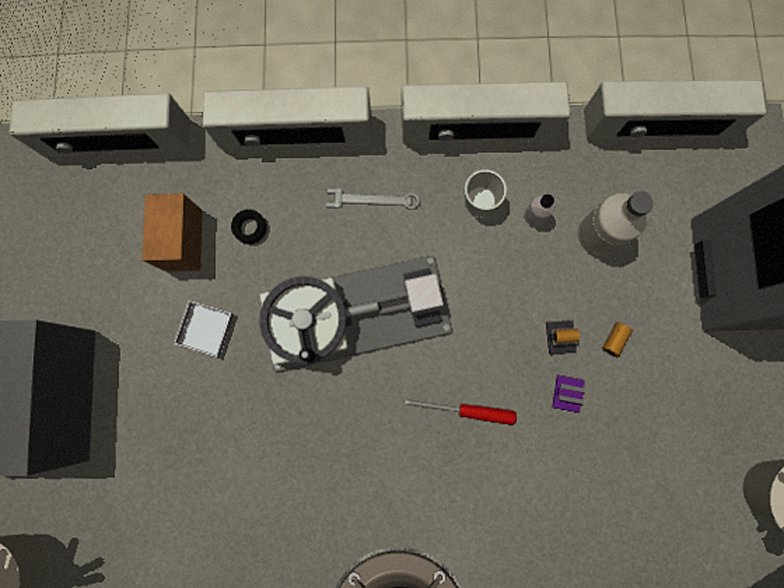

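The top view shows two brass bars. One lies on the dark V rest at about (403,241) in original pixels, the other lies loose on the counter at (441,243). A purple rest look-alike is at (406,281). The press's wheel hub is at (216,228), its block at (303,210) and the handle at (219,253). The job's bush should be the one on the dark rest. I'll confirm this in a crop and measure.

```bash
cat > m.py <<'E'
from h import *
np.set_printoptions(precision=4,suppress=True)
cs=pickle.load(open('c0.pkl','rb'))
def tri(uvs):
    A=np.zeros((3,3));b=np.zeros(3)
    for c,uv in zip(cs,uvs):
        o,d=ray(c,uv);d=d[0]/np.linalg.norm(d[0]);M=np.eye(3)-np.outer(d,d);A+=M;b+=M@o
    return np.linalg.solve(A,b)
for c in cs:
    v,u=np.mgrid[0:420,0:560]; c['W']=bydepth(c,np.c_[u.ravel(),v.ravel()]).reshape(420,560,3)
    c['hsv']=cv2.cvtColor(c['pixels'],cv2.COLOR_RGB2HSV)
bl=[]
for c,n in zip(cs,['scene','top']):
    m=cv2.inRange(c['hsv'],(10,120,60),(25,255,255)); W=c['W']
    m[(W[...,0]>.75)|(W[...,0]<.2)|(W[...,2]>.1)]=0
    k=cv2.connectedComponentsWithStats(m)
    for i in range(1,k[0]):
        if k[2][i,4]<40: continue
        pts=W[k[1]==i]; uv=np.argwhere(k[1]==i)[:,::-1]
        g=onz(c,uv.astype(float),0.04)[:,:2]
        r=cv2.minAreaRect(g.astype(np.float32)*1000)
        print(n,k[2][i],k[3][i],'median',np.median(pts,0),'zmax',np.percentile(pts[:,2],95),'rect@.04',r); bl.append((n,k[3][i]))
S=[b[1] for b in bl if b[0]=='scene'];T=[b[1] for b in bl if b[0]=='top']
for s in S:
    for t in T: print(s,t,tri([s,t]))
# wheel, block, plate by depth in top view
W=cs[1]['W']; reg=(W[...,0]>.35)&(W[...,0]<.72)&(W[...,1]>-.2)&(W[...,1]<.3)
for n,c in zip(['scene','top'],cs):
    W=c['W'];reg=(W[...,0]>.35)&(W[...,0]<.68)&(W[...,1]>-.2)&(W[...,1]<.3)
    for lo,hi in [(.006,.018),(.056,.067),(.068,.0745),(.075,.086),(.12,.14)]:
        m=(reg&(W[...,2]>lo)&(W[...,2]<hi)).astype(np.uint8)
        k=cv2.connectedComponentsWithStats(m)
        for i in range(1,k[0]):
            if k[2][i,4]<25: continue
            p=W[k[1]==i]; r=cv2.minAreaRect((p[:,:2]*1000).astype(np.float32)); e=cv2.minEnclosingCircle((p[:,:2]*1000).astype(np.float32))
            print(n,lo,k[2][i],'z',np.median(p[:,2]),'rect',np.round(r[0],1),np.round(r[1],1),round(r[2],2),'circ',np.round(e[0],1),round(e[1],1))
save(cs[1],'cropA.png',(375,215,475,300),6)
save(cs[1],'cropP.png',(175,170,335,275),5)
E
python3 m.py
```

```text
scene [153 180  17  16 153] [161.281  187.3856] median [ 0.4853 -0.4068  0.03  ] zmax 0.03725507870885294 rect@.04 ((490.8772888183594, -402.0775146484375), (35.09403991699219, 56.757789611816406), 57.8665771484375)
scene [   0  186   30   93 1416] [  9.4767 229.2112] median [ 0.549  -1.1701 -0.4155] zmax -0.30554783363347016 rect@.04 ((733.0391845703125, -820.568115234375), (352.5330505371094, 98.16412353515625), 29.656291961669922)
scene [182 188  13   8  79] [188.0127 191.2658] median [ 0.491  -0.3105  0.0461] zmax 0.05278456035306409 rect@.04 ((486.51544189453125, -312.70001220703125), (23.46483612060547, 43.46617126464844), 1.5044317245483398)
scene [392 268  32  48 387] [405.6047 289.6641] median [0.7    0.3825 0.0978] zmax 0.09978310948641819 rect@.04 ((677.3253173828125, 401.29071044921875), (73.83601379394531, 150.0604705810547), 88.60569763183594)
top [112 166  18  13  79] [120.2025 172.9367] median [0.6615 0.3859 0.0988] zmax 0.09984133535981457 rect@.04 ((677.9334106445312, 410.2012023925781), (50.11479187011719, 29.906896591186523), 78.75806427001953)
top [431 230  21  2
[... 3529 characters left out ...]
44.2
top 0.056 [238 238  11  13  56] z 0.062204881890593866 rect [479.8  85. ] [15.7 35. ] 54.62 circ [484.3  91.5] 17.5
top 0.056 [193 249  14  11  63] z 0.062010933264508794 rect [457.5 201. ] [37.7 17.8] 57.65 circ [465.1 196.3] 18.9
top 0.068 [289 196  27  27 466] z 0.0721867810221507 rect [565.3 -56.8] [56.5 55. ] 11.41 circ [564.9 -58. ] 37.3
top 0.068 [216 234   8  16  66] z 0.07051064782317257 rect [490.2 146.1] [37.5 10.9] 11.39 circ [490.4 145.2] 19.3
top 0.075 [ 185  198   62   61 1265] z 0.07948591672316108 rect [524.2 153.2] [147.4 147.3] 6.58 circ [523.2 152.3] 75.5
top 0.12 [214 248  10  10  77] z 0.13045039695726612 rect [461.4 138.7] [19.8 20.6] 89.91 circ [461.1 139.2] 10.8
```

View pics/cropA.png

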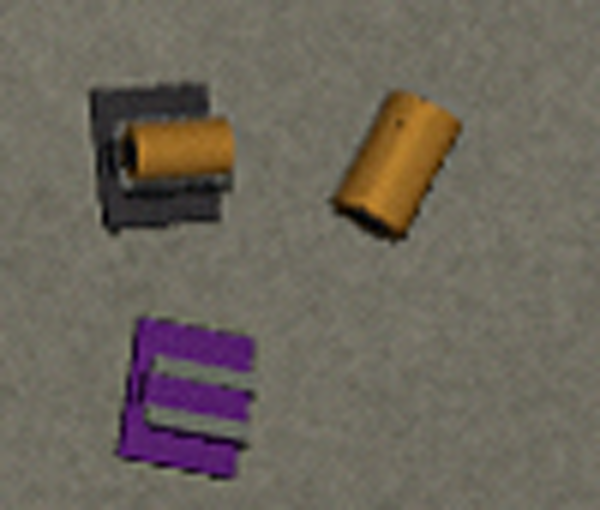

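View pics/cropP.png

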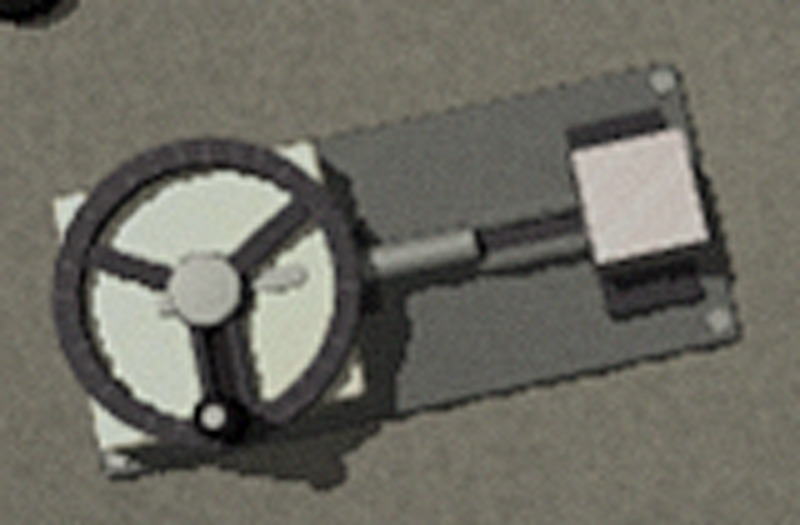

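The crop confirms it. The small 24x40 bush sits on the dark rest, crop (180,148). The bigger bar, crop (398,165), lies loose, and the purple rest is empty. The press crop shows the ram face at crop (478,243), the block edge at (583,205) and the handle at (215,415).

Before moving I'll check the path corridor, the ram and block positions, and work out the rows.

```bash
cat > go.py <<'E'
# usage: go.py x y z tooly_deg  -> shift (cm) and spin from the present measured pose
import sys; from h import *
from scipy.spatial.transform import Rotation as Ro
o=bot.get_obs(); q=o['tool_rot']; R=Ro.from_quat([q[1],q[2],q[3],q[0]]).as_matrix()
a=list(map(float,sys.argv[1:]))
a0=np.degrees(np.arctan2(R[1,1],R[0,1]))
s=R.T@(np.array(a[:3])-o['eef_pos'])*100
d=-(a[3]-a0)
print('t',round(o['t'],2),'shift cm',np.round(s,2),'spin',[round(np.radians((d+k+540)%360-180),3) for k in (0,180)],'tooly',round(a0,2),'q',np.round(o['q'],2),'tcp',np.round(o['eef_pos'],4))
E
python3 go.py .487 -.3125 .13 -1.5
python3 - <<'E'
from h import *
np.set_printoptions(precision=4,suppress=True)
cs=pickle.load(open('c0.pkl','rb'))
a=np.array([.173,-.652]);b=np.array([.487,-.3125])
for c in cs:
    v,u=np.mgrid[0:420,0:560]; W=bydepth(c,np.c_[u.ravel(),v.ravel()])
    t=(W[:,:2]-a)@(b-a)/((b-a)@(b-a)); d=np.abs((W[:,:2]-a)@np.array([b[1]-a[1],-(b-a)[0]]))/np.linalg.norm(b-a)
    for lo in np.arange(0,1.15,.15):
        s=(t>lo)&(t<lo+.15)&(d<.1); 
        print(round(lo,2),s.sum(), W[s][W[s][:,2].argmax()] if s.any() else '')
c=cs[1]
yaw=np.radians(11.2);R=np.array([[np.cos(yaw),-np.sin(yaw)],[np.sin(yaw),np.cos(yaw)]]);o=np.array([.5432,.0554])
for n,uv,z in [('ramtop end',(270.6,217),.051),('blockedge',(291.5,211.5),.072)]:
    print(n,R.T@(onz(c,uv,z)[0,:2]-o))
for n,p in [('cradle',(0,-.0594)),('axis',(0,.0995)),('handle',(-.064,.0995))]: print(n,R@p+o)
E
```

```text
t 0.1 shift cm [ 39.04 -24.72  10.08] spin [np.float64(-1.285), np.float64(1.857)] tooly -75.11 q [ 1.2   0.48  0.02  1.56 -0.01  1.11 -0.08] tcp [ 0.1733 -0.6519  0.2304]
0.0 3880 [ 0.2275 -0.6588  0.5254]
0.15 814 [ 0.2655 -0.588   0.2606]
0.3 857 [ 0.2409 -0.4681  0.0114]
0.45 886 [ 0.3775 -0.4842  0.0122]
0.6 941 [ 0.4158 -0.4882  0.0101]
0.75 1017 [ 0.4964 -0.4152  0.0397]
0.9 1066 [ 0.4909 -0.3259  0.054 ]
1.05 1146 [ 0.5022 -0.2919  0.0135]
0.0 2621 [ 0.2035 -0.6057  0.1155]
0.15 2122 [ 0.3014 -0.6077  0.0064]
0.3 2119 [ 0.319  -0.5361  0.0063]
0.45 2114 [ 0.3252 -0.5005  0.0059]
0.6 2095 [ 0.3696 -0.3717  0.0074]
0.75 2063 [ 0.4682 -0.4061  0.0388]
0.9 2044 [ 0.4876 -0.2924  0.0533]
1.05 2009 [ 0.4987 -0.2913  0.0417]
ramtop end [ 0.0008 -0.0354]
blockedge [-0.0002 -0.0883]
cradle [ 0.5547 -0.0029]
axis [0.5239 0.153 ]
handle [0.4611 0.1406]
```

```bash
python3 - <<'E'
from h import *
np.set_printoptions(precision=3,suppress=True)
c,d=pickle.load(open('c0.pkl','rb'))
print(bydepth(c,[(114,95),(114,107),(116,118),(91,62),(108,64),(106,52),(85,80),(125,72),(112,40)]))
print(bydepth(d,[(556,335),(556,350),(556,362),(545,335)]))
E
```

```text
[[ 0.212 -0.665  0.127]
 [ 0.248 -0.655  0.107]
 [ 0.252 -0.661  0.054]
 [ 0.24  -0.684  0.298]
 [ 0.23  -0.631  0.289]
 [ 0.182 -0.659  0.294]
 [-0.324 -1.219 -0.394]
 [-0.028 -0.76   0.001]
 [ 0.179 -0.623  0.346]]
[[ 0.251 -0.634  0.101]
 [ 0.219 -0.626  0.108]
 [ 0.192 -0.624  0.108]
 [ 0.245 -0.634  0.059]]
```

```bash
python3 - <<'E'
from h import *
c,d=pickle.load(open('c0.pkl','rb'))
save(c,'flower.png',(60,0,160,130),4.5)
E
```

```text
(no output)
```

View pics/flower.png

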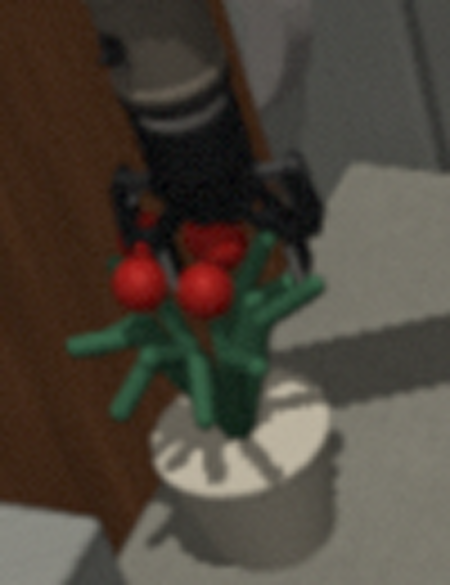

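The crop shows the open gripper hovering among the red blossoms of a flowerpot, so I'll go straight up first and then across.

```bash
python3 -m jog '[[0,0,-2,0],[0,0,-5,0],[0,0,-8,0],[0,0,-11,0],[0,0,-14,0],[0,0,-15,0],[0,0,-15,0],[2,-1.5,-15,-0.1],[5,-3,-15,-0.2],[8,-5,-15,-0.3],[11,-7,-15,-0.4],[14,-9,-15,-0.5],[17,-11,-15,-0.6],[20,-12.5,-15,-0.7],[23,-14.5,-14,-0.8],[26,-16.5,-12,-0.9],[29,-18.4,-10,-1.0],[32,-20.3,-8,-1.1],[35,-22.2,-6,-1.2],[37,-23.4,-4,-1.285]]' -0.1 30; python3 go.py .487 -.3125 .09 -1.5
```

```text
t: 1.77
eef_pos: [0.4722, -0.3267, 0.2684]
tool_rot: [-0.002, 0.713, 0.701, 0.001]
contact_force: [0.1, -0.3, -0.4]
gripper_width: 0.553
grasp_force: 0.0
t 1.77 shift cm [ 1.39  1.48 17.84] spin [np.float64(0.009), np.float64(-3.132)] tooly -0.97 q [ 0.8   0.31 -0.38  1.74  0.12  1.13  0.37] tcp [ 0.4722 -0.3267  0.2684]
```

```bash
python3 -m jog '[[0.5,0.5,3,0.01],[0.9,1,6,0.01],[1.2,1.3,9,0.01],[1.3,1.4,12,0.01],[1.3,1.4,15,0.01],[1.3,1.4,17,0.01],[1.3,1.4,17.4,0.01],[1.3,1.4,17.4,0.01],[1.3,1.4,17.4,0.01],[1.3,1.4,17.4,0.01]]'; python3 go.py .487 -.3125 .018 -1.5
python3 - <<'E'
from h import *
c,d=cam('scene'),cam('top')
pickle.dump([c,d],open('c1.pkl','wb'))
a=c['pixels'][140:230,140:240,::-1];b=d['pixels'][190:280,360:460,::-1]
cv2.imwrite('pics/over.png',cv2.resize(np.hstack([a,b]),None,fx=4,fy=4,interpolation=2))
E
```

```text
t: 2.6
eef_pos: [0.486, -0.3189, 0.0985]
tool_rot: [0.001, 0.72, 0.694, 0.0]
contact_force: [0.3, 0.2, 0.8]
gripper_width: 0.548
grasp_force: 0.0
t 2.6 shift cm [0.65 0.06 8.05] spin [np.float64(-0.01), np.float64(3.132)] tooly -2.06 q [ 0.74  0.5  -0.34  1.88  0.23  0.79  0.24] tcp [ 0.486  -0.3189  0.0985]
```

View pics/over.png

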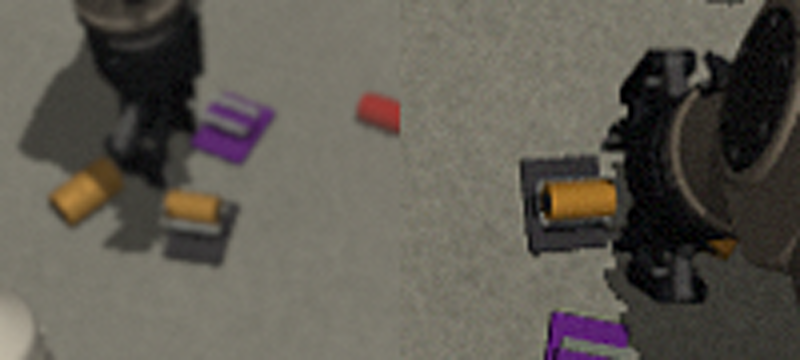

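The views show the gripper poised above and slightly beyond the small bush, in line with it. The neighbours are clear, so I'll descend in steps.

```bash
python3 -m jog '[[0.3,0.05,0.5,-0.01],[0.6,0.05,1.5,-0.01],[0.6,0.05,2.5,-0.01],[0.6,0.05,3.5,-0.01],[0.6,0.05,4.5,-0.01],[0.6,0.05,5.5,-0.01],[0.6,0.05,6.5,-0.01],[0.6,0.05,7.3,-0.01],[0.6,0.05,7.3,-0.01],[0.6,0.05,7.3,-0.01],[0.6,0.05,7.3,-0.01],[0.6,0.05,7.3,-0.01]]'; python3 go.py .487 -.313 .018 -1.5
```

```text
t: 3.7
eef_pos: [0.4864, -0.3128, 0.0249]
tool_rot: [0.001, 0.716, 0.698, 0.0]
contact_force: [-0.3, 0.4, 0.5]
gripper_width: 0.546
grasp_force: 0.0
t 3.7 shift cm [-0.02  0.06  0.69] spin [np.float64(0.0), np.float64(-3.141)] tooly -1.49 q [ 0.7   0.61 -0.31  1.92  0.29  0.66  0.19] tcp [ 0.4864 -0.3128  0.0249]
```

```bash
python3 -m jog '[[0,0.05,0.3,0],[0,0.05,0.6,0],[0,0.05,0.6,0],[0,0.05,0.6,0]]'; python3 -m jog '[[0,0,0,0],[0,0,0,0],[0,0,0,0],[0,0,0,0],[0,0,0,0],[0,0,0,0]]' 1 30; python3 go.py .487 -.313 .12 -1.5
```

```text
t: 4.03
eef_pos: [0.4863, -0.3125, 0.0182]
tool_rot: [-0.0, 0.716, 0.698, -0.0]
contact_force: [0.8, 0.1, -0.3]
gripper_width: 0.549
grasp_force: 0.0
t: 4.53
eef_pos: [0.4867, -0.3126, 0.0187]
tool_rot: [0.0, 0.716, 0.698, 0.0]
contact_force: [-0.7, 1.1, 5.8]
gripper_width: 0.307
grasp_force: 29.3
t 4.53 shift cm [ -0.04   0.04 -10.13] spin [np.float64(0.0), np.float64(-3.141)] tooly -1.48 q [ 0.69  0.62 -0.3   1.92  0.29  0.65  0.19] tcp [ 0.4867 -0.3126  0.0187]
```

```bash
python3 -m jog '[[0,0,-1,0],[0,0,-2.5,0],[0,0,-4.5,0],[0,0,-6.5,0],[0,0,-8.5,0],[0,0,-10,0],[0,0,-10,0],[0,0,-10,0],[0,0,-10,0]]'; python3 go.py .5547 -.0029 .12 11.2
python3 - <<'E'
from h import *
c,d=cam('scene'),cam('top')
pickle.dump([c,d],open('c2.pkl','wb'))
for n,c in zip('st',[c,d]):
    m=cv2.inRange(cv2.cvtColor(c['pixels'],cv2.COLOR_RGB2HSV),(10,120,50),(25,255,255))
    k=cv2.connectedComponentsWithStats(m)
    for i in range(1,k[0]):
        if 15<k[2][i,4]<400:print(n,k[2][i],bydepth(c,np.round(k[3][i]).astype(int)), onz(c,k[3][i],.137))
E
```

```text
t: 5.28
eef_pos: [0.4855, -0.3124, 0.1172]
tool_rot: [-0.001, 0.716, 0.698, -0.0]
contact_force: [-0.1, 0.4, -1.9]
gripper_width: 0.265
grasp_force: 31.3
t 5.28 shift cm [31.12  6.1  -0.27] spin [np.float64(-0.222), np.float64(2.92)] tooly -1.52 q [ 0.74  0.48 -0.35  1.87  0.22  0.83  0.25] tcp [ 0.4855 -0.3124  0.1172]
s [101  70   6   8  17] [[1.31256721 0.18468038 1.36442496]] [[ 0.12541501 -0.7401184   0.137     ]]
s [184 170   6   9  39] [[ 0.48880296 -0.29907622  0.13829922]] [[ 0.487316   -0.30036987  0.137     ]]
s [153 180  18  16 158] [[ 0.48597997 -0.40664156  0.03341294]] [[ 0.5512786  -0.35947689  0.137     ]]
s [  0 299  23  26 396] [[ 0.82843246 -1.17488562 -0.67918124]] [[ 1.02140977 -0.6336358   0.137     ]]
t [406 232  11  11  85] [[ 0.48455487 -0.29837513  0.13914091]] [[ 0.4856613  -0.29929389  0.137     ]]
t [437 249   7   5  21] [[ 0.45608272 -0.4048372   0.03298463]] [[ 0.45189823 -0.36442288  0.137     ]]
```

```bash
python3 -m jog '[[1.5,0.3,-0.5,0],[4,0.8,-0.5,-0.03],[7,1.4,-0.5,-0.05],[10,2,-0.5,-0.08],[13,2.6,-0.5,-0.1],[16,3.1,-0.5,-0.12],[19,3.7,-0.5,-0.14],[22,4.3,-0.5,-0.16],[25,4.9,-0.5,-0.18],[28,5.5,-0.5,-0.2],[30,5.9,-0.5,-0.215],[31,6.1,-0.3,-0.22],[31.1,6.1,-0.3,-0.22],[31.1,6.1,-0.3,-0.22],[31.1,6.1,-0.3,-0.22],[31.1,6.1,-0.3,-0.22]]'; python3 go.py .5547 -.0029 .07 11.2
python3 - <<'E'
from h import *
c,d=cam('scene'),cam('top')
pickle.dump([c,d],open('c3.pkl','wb'))
a=c['pixels'][175:265,230:340,::-1];b=d['pixels'][170:260,230:340,::-1]
cv2.imwrite('pics/hold.png',cv2.resize(np.hstack([a,b]),None,fx=3.6,fy=3.6,interpolation=2))
E
```

```text
t: 6.72
eef_pos: [0.5551, -0.0054, 0.121]
tool_rot: [0.0, 0.636, 0.771, -0.001]
contact_force: [-0.1, -0.5, -1.2]
gripper_width: 0.268
grasp_force: 31.3
t 6.72 shift cm [0.26 0.01 5.1 ] spin [np.float64(-0.004), np.float64(3.137)] tooly 10.94 q [ 0.27  0.46 -0.47  1.92  0.28  0.83 -0.16] tcp [ 0.5551 -0.0054  0.121 ]
```

View pics/hold.png

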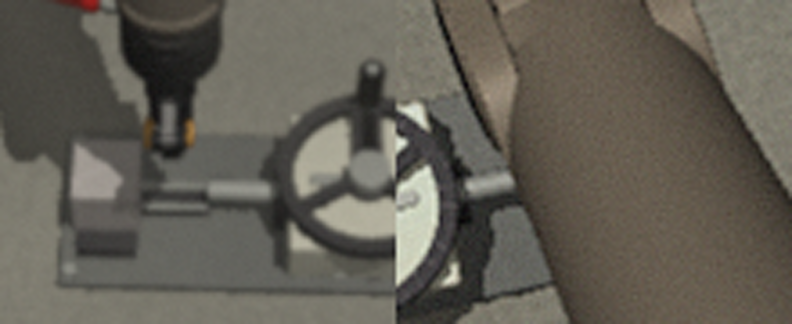

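The scene view (left half) shows the brass protruding equally on both sides of the finger, crop (147,133) and (192,133), so the bush is centred in the hand. It hovers above the cradle, and I'll lower it while watching the force.

```bash
python3 -m jog '[[0.1,0,0.8,0],[0.15,0,2,0],[0.15,0,3.2,0],[0.15,0,4.4,0],[0.15,0,5.6,0],[0.15,0,6.8,0],[0.15,0,7.8,0],[0.15,0,8.4,0],[0.15,0,8.7,0],[0.15,0,8.7,0],[0.15,0,8.7,0],[0.15,0,8.7,0]]'; python3 go.py .5549 -.0038 .025 11.2
```

```text
t: 7.82
eef_pos: [0.5546, -0.0018, 0.0344]
tool_rot: [-0.0, 0.635, 0.772, -0.001]
contact_force: [-4.5, 1.0, 4.3]
gripper_width: 0.269
grasp_force: 33.5
t 7.82 shift cm [-0.21 -0.01  0.94] spin [np.float64(-0.001), np.float64(3.14)] tooly 11.12 q [ 0.22  0.58 -0.42  1.96  0.37  0.67 -0.24] tcp [ 0.5546 -0.0018  0.0344]
```

```bash
python3 - <<'E'
from h import *
np.set_printoptions(precision=4,suppress=True)
c3=pickle.load(open('c3.pkl','rb'))[0]; c4=cam('scene')
yaw=np.radians(11.2);R=np.array([[np.cos(yaw),-np.sin(yaw)],[np.sin(yaw),np.cos(yaw)]]);o=np.array([.5432,.0554])
for c in (c3,c4):
    m=cv2.inRange(cv2.cvtColor(c['pixels'],cv2.COLOR_RGB2HSV),(8,110,40),(28,255,255)); m[:,:230]=0;m[:,340:]=0;m[:170]=0;m[265:]=0
    k=cv2.connectedComponentsWithStats(m)
    for i in range(1,k[0]):
        if k[2][i,4]<6: continue
        W=bydepth(c,np.argwhere(k[1]==i)[:,::-1]); P=np.c_[(W[:,:2]-o)@R,W[:,2]]
        print(k[2][i],'press-frame min',P.min(0),'max',P.max(0),'med',np.median(P,0))
# press: has it moved? block top & ram in scene
W=bydepth(c4,np.stack(np.meshgrid(np.arange(560),np.arange(420)),-1).reshape(-1,2)).reshape(420,560,3)
m=(W[...,2]>.068)&(W[...,2]<.0745)&(abs(W[...,0]-.565)<.05)&(abs(W[...,1]+.058)<.05)
print('block',cv2.minAreaRect((W[m][:,:2]*1000).astype(np.float32)))
P=(W[...,:2]-o)@R
s=(abs(P[...,0])<.009)&(P[...,1]>-.12)&(P[...,1]<.03)&(W[...,2]>.02)&(W[...,2]<.065)
for y in np.arange(-.09,.03,.006):
    q=s&(abs(P[...,1]-y)<.003); 
    if q.any(): print(round(y,3),q.sum(),'zmax',W[q][:,2].max().round(4),'x at top',P[q][W[q][:,2]>W[q][:,2].max()-.003][:,0].mean().round(4))
save(c4,'touch.png',(240,180,340,255),8)
E
```

```text
[270 208   3   8  17] press-frame min [-0.0067 -0.0825  0.1297] max [ 0.0122 -0.0767  0.1456] med [ 0.0058 -0.0794  0.1402]
[281 208   3   8  20] press-frame min [-0.0014 -0.0503  0.1299] max [ 0.062  -0.0451  0.2196] med [ 0.0091 -0.048   0.1449]
[272 224   3   7  14] press-frame min [-0.0021 -0.0784  0.0459] max [ 0.0114 -0.0722  0.0596] med [ 0.0041 -0.0766  0.0543]
[283 224   2   7  14] press-frame min [-0.0003 -0.0455  0.0456] max [ 0.0362 -0.0419  0.0985] med [ 0.0085 -0.0434  0.058 ]
block ((566.2601318359375, -58.92378616333008), (58.53340148925781, 53.688514709472656), 13.666520118713379)
-0.09 4 zmax 0.0346 x at top 0.0085
-0.084 6 zmax 0.0309 x at top -0.0032
-0.078 10 zmax 0.0596 x at top -0.0018
-0.072 2 zmax 0.0589 x at top 0.0026
-0.048 3 zmax 0.0572 x at top -0.0003
-0.042 11 zmax 0.0617 x at top 0.0024
-0.036 9 zmax 0.0398 x at top -0.0074
-0.03 11 zmax 0.0518 x at top 0.0031
-0.024 13 zmax 0.0572 x at top 0.0019
-0.018 12 zmax 0.0523 x at top -0.0007
-0.012 11 zmax 0.0552 x at top -0.0015
-0.006 11 zmax 0.0576 x at top -0.0001
0.0 12 zmax 0.0533 x at top 0.0006
0.006 12 zmax 0.0558 x at top 0.001
0.012 11 zmax 0.0554 x at top 0.004
0.018 12 zmax 0.0538 x at top -0.0006
0.024 7 zmax 0.0545 x at top 0.0014
```

View pics/touch.png

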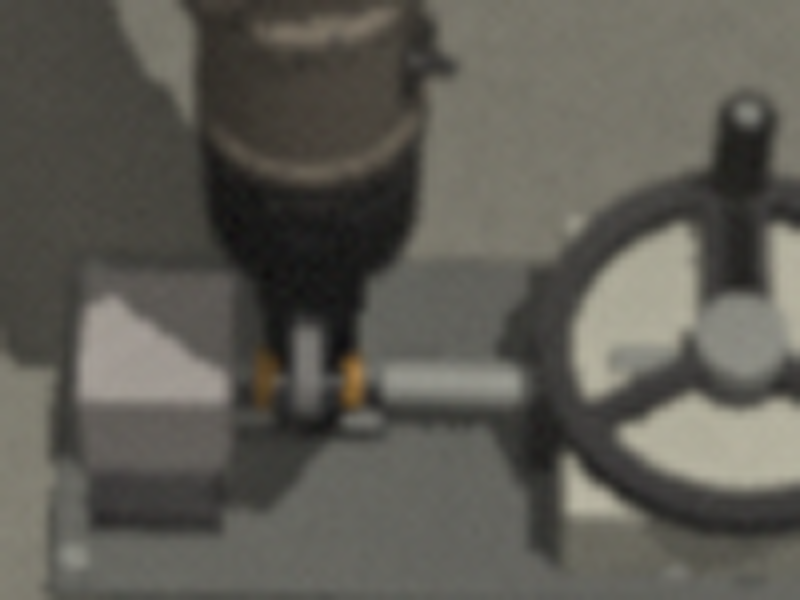

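The crop shows the bush in line with the ram, with the brass ends at crop (265,380) and (352,380), and a few millimetres above its seat. The force (-4.5 N in x, +4.3 N in z) says it is touching the +x V plate. I'll shift towards press -x and feel again.

```bash
python3 -m jog '[[-0.1,-0.1,0,0],[-0.15,-0.2,0,0],[-0.15,-0.2,0,0],[-0.15,-0.2,0,0]]'; python3 -m jog '[[0,0,0.1,0],[0,0,0.2,0],[0,0,0.2,0],[0,0,0.2,0]]';
```

```text
t: 8.2
eef_pos: [0.5545, -0.0035, 0.0346]
tool_rot: [0.001, 0.635, 0.772, 0.001]
contact_force: [0.9, 0.7, 0.6]
gripper_width: 0.27
grasp_force: 31.9
t: 8.53
eef_pos: [0.5548, -0.0035, 0.034]
tool_rot: [0.001, 0.635, 0.772, 0.001]
contact_force: [-3.6, 1.0, 15.8]
gripper_width: 0.271
grasp_force: 39.1
```

Now the contact is nearly pure vertical (15.8 N) and stiff, so the bush is seated on both plates. It evidently slipped a few millimetres lower in the hand at pickup. I'll relieve the push, then release.

```bash
python3 -m jog '[[0,0,-0.1,0],[0,0,-0.18,0],[0,0,-0.18,0]]'; python3 -m jog '[[0,0,0,0],[0,0,0,0],[0,0,0,0],[0,0,0,0],[0,0,0,0]]' -0.1 30;python3 -m jog '[[0,0,-0.5,0],[0,0,-1.5,0],[0,0,-3,0],[0,0,-5,0],[0,0,-7.5,0],[0,0,-10,0],[0,0,-12.5,0],[0,0,-15,0],[0,0,-16,0],[0,0,-16,0],[0,0,-16,0],[0,0,-16,0]]'; python3 go.py .4611 .1406 .19 11.2
cat > look.py <<'E'
from h import *; import sys
np.set_printoptions(precision=4,suppress=True)
yaw=np.radians(11.2);R=np.array([[np.cos(yaw),-np.sin(yaw)],[np.sin(yaw),np.cos(yaw)]]);o=np.array([.5432,.0554])
for n in ('scene','top'):
    c=cam(n); pickle.dump(c,open(sys.argv[1]+n+'.pkl','wb'))
    W=bydepth(c,np.stack(np.meshgrid(np.arange(560),np.arange(420)),-1).reshape(-1,2)).reshape(420,560,3); P=(W[...,:2]-o)@R
    m=cv2.inRange(cv2.cvtColor(c['pixels'],cv2.COLOR_RGB2HSV),(8,110,40),(28,255,255))>0
    m&=(abs(P[...,0])<.06)&(abs(P[...,1]+.07)<.09)&(W[...,2]<.09)
    if m.sum()>3:
        g=((onz(c,np.argwhere(m)[:,::-1].astype(float),.048)[:,:2]-o)@R)
        print(n,'brass',m.sum(),'press xy @.048 min',g.min(0),'max',g.max(0),'mean',g.mean(0),'zmed',np.median(W[m][:,2]))
    for nm,lo,hi,x0,y0,r in [('block',.068,.0745,0,-.115,.05),('wheel',.075,.086,0,.0995,.09),('plate',.006,.018,0,.0125,.2)]:
        s=(W[...,2]>lo)&(W[...,2]<hi)&(abs(P[...,0]-x0)<min(r,.1))&(abs(P[...,1]-y0)<r)
        if s.sum()>20: rr=cv2.minAreaRect((W[s][:,:2]*1000).astype(np.float32)); print(n,nm,np.round(rr[0],1),np.round(rr[1],1),round(rr[2],1))
    s=(W[...,2]>.12)&(W[...,2]<.14)&(np.hypot(P[...,0],P[...,1]-.0995)<.09)
    if s.sum()>20: print(n,'handle',s.sum(),(np.percentile(W[s],2,0)+np.percentile(W[s],98,0))/2)
E
python3 look.py a
```

```text
t: 8.78
eef_pos: [0.5545, -0.0037, 0.0344]
tool_rot: [0.001, 0.635, 0.772, 0.001]
contact_force: [1.3, 0.2, 2.8]
gripper_width: 0.264
grasp_force: 33.0
t: 9.2
eef_pos: [0.5533, -0.0039, 0.0339]
tool_rot: [-0.0, 0.635, 0.772, -0.0]
contact_force: [-0.1, -0.0, 0.4]
gripper_width: 0.548
grasp_force: 0.0
t: 10.2
eef_pos: [0.5526, -0.0039, 0.1929]
tool_rot: [-0.001, 0.635, 0.772, -0.001]
contact_force: [-0.7, -0.8, -0.6]
gripper_width: 0.55
grasp_force: 0.0
t 10.2 shift cm [15.94 -6.19  0.3 ] spin [np.float64(-0.001), np.float64(3.14)] tooly 11.12 q [ 0.31  0.37 -0.51  1.86  0.21  0.97 -0.1 ] tcp [ 0.5526 -0.0039  0.1929]
scene brass 93 press xy @.048 min [-0.0092 -0.0816] max [ 0.0125 -0.0423] mean [ 0.0018 -0.0621] zmed 0.05224472051241791
scene block [565.6 -58.7] [58.5 54.2] 12.3
scene wheel [523.5 153.6] [149.8 154.2] 62.6
scene plate [540.7  67.4] [199.2 399.4] 11.2
scene handle 48 [0.4611 0.14   0.129 ]
top wheel [523.7 153.1] [148.6 147. ] 11.8
top plate [512.6 154.6] [164.7 211.9] 23.8
top handle 78 [0.4613 0.1387 0.1274]
```

The bush lies in the cradle (press y ≈ -62 mm, level), and the press hasn't moved. Next is the handle, which both views put at about (0.461, 0.1395).

```bash
python3 -m jog '[[1.5,-0.6,0,0],[4,-1.6,0,0],[7,-2.8,0,0],[10,-4,0,0],[13,-5.1,0,0],[15,-5.9,0,0],[15.9,-6.2,0,0],[15.9,-6.2,0,0],[15.9,-6.2,0,0],[15.9,-6.2,1,0],[15.9,-6.2,2,0],[15.9,-6.2,2,0],[15.9,-6.2,2,0]]'; python3 go.py .4611 .1400 .094 11.2
```

```text
t: 11.38
eef_pos: [0.4617, 0.1393, 0.1728]
tool_rot: [-0.001, 0.636, 0.772, -0.001]
contact_force: [-0.2, 0.1, 0.9]
gripper_width: 0.55
grasp_force: 0.0
t 11.38 shift cm [ 0.08 -0.02  7.88] spin [np.float64(-0.003), np.float64(3.139)] tooly 11.03 q [ 0.09  0.29 -0.6   2.03  0.21  0.88 -0.43] tcp [0.4617 0.1393 0.1728]
```

```bash
python3 -m jog '[[0,0,0.8,0],[0.05,0,2,0],[0.05,0,3.2,0],[0.05,0,4.4,0],[0.05,0,5.6,0],[0.05,0,6.8,0],[0.05,0,7.6,0],[0.05,0,7.8,0],[0.05,0,7.8,0],[0.05,0,7.8,0]]'; python3 -m jog '[[0,0,0,0],[0,0,0,0],[0,0,0,0],[0,0,0,0],[0,0,0,0],[0,0,0,0],[0,0,0,0]]' 1 20;  python3 go.py .4611 .1400 .094 11.2
```

```text
t: 12.22
eef_pos: [0.4622, 0.1411, 0.0962]
tool_rot: [0.0, 0.635, 0.772, 0.0]
contact_force: [0.6, 0.5, 0.1]
gripper_width: 0.551
grasp_force: 0.0
t: 12.8
eef_pos: [0.4597, 0.1404, 0.0966]
tool_rot: [-0.001, 0.635, 0.772, -0.002]
contact_force: [-7.8, -1.9, 11.5]
gripper_width: 0.25
grasp_force: 19.2
t 12.8 shift cm [-0.06  0.13  0.26] spin [np.float64(-0.001), np.float64(3.14)] tooly 11.13 q [ 0.03  0.4  -0.55  2.1   0.32  0.73 -0.53] tcp [0.4597 0.1404 0.0966]
```

```bash
python3 -m jog '[[0,-0.1,-0.05,0],[0,-0.2,-0.1,0],[0,-0.25,-0.1,0],[0,-0.25,-0.1,0],[0,-0.25,-0.1,0]]'; python3 go.py .4611 .1400 .094 11.2; python3 look.py b
```

```text
t: 13.22
eef_pos: [0.4593, 0.1403, 0.0969]
tool_rot: [-0.0, 0.635, 0.772, -0.0]
contact_force: [-1.0, 1.0, -4.0]
gripper_width: 0.25
grasp_force: 20.5
t 13.22 shift cm [-0.06  0.17  0.29] spin [np.float64(-0.002), np.float64(3.14)] tooly 11.11 q [ 0.03  0.4  -0.55  2.1   0.32  0.72 -0.53] tcp [0.4593 0.1403 0.0969]
scene brass 94 press xy @.048 min [-0.0092 -0.0816] max [ 0.0125 -0.0423] mean [ 0.0017 -0.0619] zmed 0.05250123456760858
scene block [565.7 -58.8] [58.7 54. ] 14.5
scene wheel [524.4 152.8] [149.3 151.3] 62.0
scene plate [540.8  67.4] [198.8 398.4] 11.2
top brass 154 press xy @.048 min [-0.0115 -0.083 ] max [ 0.012  -0.0412] mean [ 0.0002 -0.0621] zmed 0.05221952142975217
top block [565.4 -56.9] [56.9 54.9] 11.2
top wheel [544.8 126.5] [148.7  82.7] 38.2
top plate [551.9  16.7] [183.9 260. ] 9.5
```

The handle is held with nearly zero force. I'll print the circle's shifts (tool x = -r·sinθ, tool y = r(1-cosθ)) relative to each call's start.

```bash
cat > arc.py <<'E'
import sys,numpy as np; from h import bot
r,a,b,s=map(float,sys.argv[1:5]); th=np.radians(np.arange(a+s,b+.01,s)); a=np.radians(a)
o=bot.get_obs(); F=o['contact_force']; n=np.radians(11.2); p=o['eef_pos'][:2]
tx=np.array([-np.sin(n),np.cos(n)]); ty=np.array([np.cos(n),np.sin(n)])
d=p-np.array([.4593,.1403]); x,y=d@tx*100,d@ty*100
print('tool-frame pos cm',round(x,2),round(y,2),'ideal',np.round([-r*np.sin(a),r*(1-np.cos(a))],2),'F tool xy',round(F[:2]@tx,1),round(F[:2]@ty,1),'z',round(F[2],1))
er=np.array([-np.sin(a),-np.cos(a)]); et=np.array([-np.cos(a),np.sin(a)]); f=np.array([F[:2]@tx,F[:2]@ty]); print('F outward',round(f@er,1),'F along motion',round(f@et,1),'measured angle',round(np.degrees(np.arctan2(-x,r-y))%360,1),'radius',round(np.hypot(x,r-y),2))
print([[round(-r*(np.sin(t)-np.sin(a)),2),round(r*(np.cos(a)-np.cos(t)),2)] for t in th])
E
python3 arc.py 6.5 0 45 3
```

```text
tool-frame pos cm 0.0 0.01 ideal [-0.  0.] F tool xy -0.2 -0.8 z -4.6
F outward 0.8 F along motion 0.2 measured angle 360.0 radius 6.49
[[np.float64(-0.34), np.float64(0.01)], [np.float64(-0.68), np.float64(0.04)], [np.float64(-1.02), np.float64(0.08)], [np.float64(-1.35), np.float64(0.14)], [np.float64(-1.68), np.float64(0.22)], [np.float64(-2.01), np.float64(0.32)], [np.float64(-2.33), np.float64(0.43)], [np.float64(-2.64), np.float64(0.56)], [np.float64(-2.95), np.float64(0.71)], [np.float64(-3.25), np.float64(0.87)], [np.float64(-3.54), np.float64(1.05)], [np.float64(-3.82), np.float64(1.24)], [np.float64(-4.09), np.float64(1.45)], [np.float64(-4.35), np.float64(1.67)], [np.float64(-4.6), np.float64(1.9)]]
```

```bash
python3 -m jog '[[-0.34,0.01,0,0],[-0.68,0.04,0,0],[-1.02,0.08,0,0],[-1.35,0.14,0,0],[-1.68,0.22,0,0],[-2.01,0.32,0,0],[-2.33,0.43,0,0],[-2.64,0.56,0,0],[-2.95,0.71,0,0],[-3.25,0.87,0,0]]'; python3 arc.py 6.5 30 75 3
```

```text
t: 14.15
eef_pos: [0.4744, 0.1098, 0.097]
tool_rot: [-0.0, 0.635, 0.772, -0.0]
contact_force: [-1.3, 1.9, -7.1]
gripper_width: 0.248
grasp_force: 20.4
tool-frame pos cm -3.28 0.89 ideal [-3.25  0.87] F tool xy 2.2 -0.9 z -7.1
F outward -0.3 F along motion -2.3 measured angle 30.3 radius 6.5
[[np.float64(-0.29), np.float64(0.18)], [np.float64(-0.57), np.float64(0.37)], [np.float64(-0.84), np.float64(0.58)], [np.float64(-1.1), np.float64(0.8)], [np.float64(-1.35), np.float64(1.03)], [np.float64(-1.58), np.float64(1.28)], [np.float64(-1.8), np.float64(1.54)], [np.float64(-2.01), np.float64(1.81)], [np.float64(-2.2), np.float64(2.09)], [np.float64(-2.38), np.float64(2.38)], [np.float64(-2.54), np.float64(2.68)], [np.float64(-2.69), np.float64(2.99)], [np.float64(-2.82), np.float64(3.3)], [np.float64(-2.93), np.float64(3.62)], [np.float64(-3.03), np.float64(3.95)]]
```

Tracking well: the radial force is about 0 and the tangential about -2 N. I'll carry on, easing z slightly.

```bash
python3 -m jog '[[-0.29,0.18,0.01,0],[-0.57,0.37,0.02,0],[-0.84,0.58,0.03,0],[-1.1,0.8,0.04,0],[-1.35,1.03,0.05,0],[-1.58,1.28,0.05,0],[-1.8,1.54,0.05,0],[-2.01,1.81,0.05,0],[-2.2,2.09,0.05,0],[-2.38,2.38,0.05,0],[-2.54,2.68,0.05,0],[-2.69,2.99,0.05,0],[-2.82,3.3,0.05,0],[-2.93,3.62,0.05,0],[-3.03,3.95,0.05,0]]'; python3 arc.py 6.5 75 126 3
```

```text
t: 15.4
eef_pos: [0.5194, 0.0878, 0.0968]
tool_rot: [0.0, 0.635, 0.772, -0.0]
contact_force: [-3.4, -2.7, 5.2]
gripper_width: 0.249
grasp_force: 21.5
tool-frame pos cm -6.32 4.88 ideal [-6.28  4.82] F tool xy -2.0 -3.8 z 5.2
F outward 2.9 F along motion -3.2 measured angle 75.6 radius 6.52
[[np.float64(-0.08), np.float64(0.33)], [np.float64(-0.14), np.float64(0.67)], [np.float64(-0.19), np.float64(1.0)], [np.float64(-0.21), np.float64(1.34)], [np.float64(-0.22), np.float64(1.68)], [np.float64(-0.21), np.float64(2.02)], [np.float64(-0.19), np.float64(2.36)], [np.float64(-0.14), np.float64(2.7)], [np.float64(-0.08), np.float64(3.03)], [np.float64(-0.0), np.float64(3.36)], [np.float64(0.1), np.float64(3.69)], [np.float64(0.21), np.float64(4.01)], [np.float64(0.34), np.float64(4.33)], [np.float64(0.49), np.float64(4.63)], [np.float64(0.65), np.float64(4.93)], [np.float64(0.83), np.float64(5.22)], [np.float64(1.02), np.float64(5.5)]]
```

```bash
python3 -m jog '[[-0.09,0.33,-0.01,0],[-0.16,0.67,-0.02,0],[-0.22,1.0,-0.03,0],[-0.25,1.34,-0.03,0],[-0.26,1.68,-0.03,0],[-0.25,2.02,-0.03,0],[-0.23,2.36,-0.03,0],[-0.18,2.7,-0.03,0],[-0.12,3.03,-0.03,0],[-0.04,3.36,-0.03,0],[0.06,3.69,-0.03,0],[0.17,4.01,-0.03,0],[0.3,4.33,-0.03,0],[0.45,4.63,-0.03,0],[0.61,4.93,-0.03,0]]'; python3 arc.py 6.5 120 171 3
```

```text
t: 16.65
eef_pos: [0.5664, 0.1035, 0.0968]
tool_rot: [0.0, 0.635, 0.772, -0.0]
contact_force: [-4.7, -2.7, 3.1]
gripper_width: 0.252
grasp_force: 21.3
tool-frame pos cm -5.68 9.79 ideal [-5.63  9.75] F tool xy -1.7 -5.1 z 3.1
F outward -1.1 F along motion -5.3 measured angle 120.0 radius 6.57
[[np.float64(0.18), np.float64(0.29)], [np.float64(0.37), np.float64(0.57)], [np.float64(0.58), np.float64(0.84)], [np.float64(0.8), np.float64(1.1)], [np.float64(1.03), np.float64(1.35)], [np.float64(1.28), np.float64(1.58)], [np.float64(1.54), np.float64(1.8)], [np.float64(1.81), np.float64(2.01)], [np.float64(2.09), np.float64(2.2)], [np.float64(2.38), np.float64(2.38)], [np.float64(2.68), np.float64(2.54)], [np.float64(2.99), np.float64(2.69)], [np.float64(3.3), np.float64(2.82)], [np.float64(3.62), np.float64(2.93)], [np.float64(3.95), np.float64(3.03)], [np.float64(4.28), np.float64(3.11)], [np.float64(4.61), np.float64(3.17)]]
```

```bash
python3 -m jog '[[0.18,0.29,0,0],[0.37,0.57,0,0],[0.58,0.84,0,0],[0.8,1.1,0,0],[1.03,1.35,0,0],[1.28,1.58,0,0],[1.54,1.8,0,0],[1.81,2.01,0,0],[2.09,2.2,0,0],[2.38,2.38,0,0],[2.68,2.54,0,0],[2.99,2.69,0,0],[3.3,2.82,0,0],[3.62,2.93,0,0],[3.95,3.03,0,0]]'; python3 arc.py 6.5 165 216 3; python3 look.py c
```

```text
t: 17.9
eef_pos: [0.5888, 0.1486, 0.0969]
tool_rot: [0.0, 0.635, 0.772, 0.0]
contact_force: [1.3, -3.2, -2.0]
gripper_width: 0.252
grasp_force: 20.8
tool-frame pos cm -1.7 12.87 ideal [-1.68 12.78] F tool xy -3.4 0.7 z -2.0
F outward 1.5 F along motion -3.1 measured angle 165.0 radius 6.59
[[np.float64(0.33), np.float64(0.08)], [np.float64(0.67), np.float64(0.14)], [np.float64(1.0), np.float64(0.19)], [np.float64(1.34), np.float64(0.21)], [np.float64(1.68), np.float64(0.22)], [np.float64(2.02), np.float64(0.21)], [np.float64(2.36), np.float64(0.19)], [np.float64(2.7), np.float64(0.14)], [np.float64(3.03), np.float64(0.08)], [np.float64(3.36), np.float64(0.0)], [np.float64(3.69), np.float64(-0.1)], [np.float64(4.01), np.float64(-0.21)], [np.float64(4.33), np.float64(-0.34)], [np.float64(4.63), np.float64(-0.49)], [np.float64(4.93), np.float64(-0.65)], [np.float64(5.22), np.float64(-0.83)], [np.float64(5.5), np.float64(-1.02)]]
scene brass 13 press xy @.048 min [-0.0082 -0.0878] max [ 0.0127 -0.0839] mean [ 0.0015 -0.0858] zmed 0.051729381127250784
scene block [566.  -58.8] [59.7 53.3] 13.6
scene wheel [531.2 155.4] [135.3 150.9] 12.9
scene plate [541.1  68.3] [199.5 397.7] 11.1
top brass 24 press xy @.048 min [-0.0105 -0.0885] max [ 0.0109 -0.0817] mean [ 0.0006 -0.085 ] zmed 0.05278721503622491
top block [565.4 -56.9] [56.3 55.3] 10.9
top wheel [491.9 214.8] [55.8  8.2] 28.4
top plate [541.4  75.6] [187.9 369.5] 11.4
```

The bush is entering the bore (only about 6 mm stands out) and the press hasn't moved. Continuing.

```bash
python3 -m jog '[[0.33,0.08,0,0],[0.67,0.14,0,0],[1.0,0.19,0,0],[1.34,0.21,0,0],[1.68,0.22,0,0],[2.02,0.21,0,0],[2.36,0.19,0,0],[2.7,0.14,0,0],[3.03,0.08,0,0],[3.36,0,0,0],[3.69,-0.1,0,0],[4.01,-0.21,0,0],[4.33,-0.34,0,0],[4.63,-0.49,0,0],[4.93,-0.65,0,0]]'; python3 arc.py 6.5 210 255 3
```

```text
t: 19.25
eef_pos: [0.5721, 0.1968, 0.097]
tool_rot: [-0.0, 0.635, 0.773, 0.001]
contact_force: [4.3, 2.0, -5.3]
gripper_width: 0.247
grasp_force: 20.5
tool-frame pos cm 3.35 12.16 ideal [ 3.25 12.13] F tool xy 1.2 4.6 z -5.3
F outward 4.6 F along motion -1.3 measured angle 210.6 radius 6.58
[[np.float64(0.29), np.float64(-0.18)], [np.float64(0.57), np.float64(-0.37)], [np.float64(0.84), np.float64(-0.58)], [np.float64(1.1), np.float64(-0.8)], [np.float64(1.35), np.float64(-1.03)], [np.float64(1.58), np.float64(-1.28)], [np.float64(1.8), np.float64(-1.54)], [np.float64(2.01), np.float64(-1.81)], [np.float64(2.2), np.float64(-2.09)], [np.float64(2.38), np.float64(-2.38)], [np.float64(2.54), np.float64(-2.68)], [np.float64(2.69), np.float64(-2.99)], [np.float64(2.82), np.float64(-3.3)], [np.float64(2.93), np.float64(-3.62)], [np.float64(3.03), np.float64(-3.95)]]
```

```bash
python3 -m jog '[[0.31,-0.16,0,0],[0.61,-0.34,0,0],[0.9,-0.54,0,0],[1.18,-0.76,0.01,0],[1.43,-0.99,0.02,0],[1.66,-1.24,0.02,0],[1.88,-1.5,0.02,0],[2.09,-1.77,0.02,0],[2.28,-2.05,0.02,0],[2.46,-2.34,0.02,0],[2.62,-2.64,0.02,0],[2.77,-2.95,0.02,0],[2.9,-3.26,0.02,0],[3.01,-3.58,0.02,0],[3.11,-3.91,0.02,0]]'; python3 arc.py 6.5 255 300 3
```

```text
t: 20.5
eef_pos: [0.5277, 0.2184, 0.0969]
tool_rot: [0.0, 0.635, 0.772, 0.0]
contact_force: [1.3, 1.2, 2.1]
gripper_width: 0.257
grasp_force: 21.2
tool-frame pos cm 6.34 8.23 ideal [6.28 8.18] F tool xy 1.0 1.5 z 2.1
F outward 1.3 F along motion -1.2 measured angle 254.7 radius 6.57
[[np.float64(0.08), np.float64(-0.33)], [np.float64(0.14), np.float64(-0.67)], [np.float64(0.19), np.float64(-1.0)], [np.float64(0.21), np.float64(-1.34)], [np.float64(0.22), np.float64(-1.68)], [np.float64(0.21), np.float64(-2.02)], [np.float64(0.19), np.float64(-2.36)], [np.float64(0.14), np.float64(-2.7)], [np.float64(0.08), np.float64(-3.03)], [np.float64(0.0), np.float64(-3.36)], [np.float64(-0.1), np.float64(-3.69)], [np.float64(-0.21), np.float64(-4.01)], [np.float64(-0.34), np.float64(-4.33)], [np.float64(-0.49), np.float64(-4.63)], [np.float64(-0.65), np.float64(-4.93)]]
```

```bash
python3 -m jog '[[0.08,-0.33,0,0],[0.14,-0.67,0,0],[0.19,-1.0,0,0],[0.21,-1.34,0,0],[0.22,-1.68,0,0],[0.21,-2.02,0,0],[0.19,-2.36,0,0],[0.14,-2.7,0,0],[0.08,-3.04,0,0],[0,-3.37,0,0],[-0.1,-3.7,0,0],[-0.21,-4.02,0,0],[-0.34,-4.34,0,0],[-0.49,-4.65,0,0],[-0.65,-4.95,0,0]]'; python3 arc.py 6.5 300 360 3
```

```text
t: 21.75
eef_pos: [0.4804, 0.2023, 0.0968]
tool_rot: [-0.0, 0.635, 0.772, 0.0]
contact_force: [-0.1, 2.9, 4.7]
gripper_width: 0.252
grasp_force: 21.5
tool-frame pos cm 5.67 3.27 ideal [5.63 3.25] F tool xy 2.8 0.4 z 4.7
F outward 2.2 F along motion -1.8 measured angle 299.7 radius 6.53
[[np.float64(-0.18), np.float64(-0.29)], [np.float64(-0.37), np.float64(-0.57)], [np.float64(-0.58), np.float64(-0.84)], [np.float64(-0.8), np.float64(-1.1)], [np.float64(-1.03), np.float64(-1.35)], [np.float64(-1.28), np.float64(-1.58)], [np.float64(-1.54), np.float64(-1.8)], [np.float64(-1.81), np.float64(-2.01)], [np.float64(-2.09), np.float64(-2.2)], [np.float64(-2.38), np.float64(-2.38)], [np.float64(-2.68), np.float64(-2.54)], [np.float64(-2.99), np.float64(-2.69)], [np.float64(-3.3), np.float64(-2.82)], [np.float64(-3.62), np.float64(-2.93)], [np.float64(-3.95), np.float64(-3.03)], [np.float64(-4.28), np.float64(-3.11)], [np.float64(-4.61), np.float64(-3.17)], [np.float64(-4.95), np.float64(-3.21)], [np.float64(-5.29), np.float64(-3.24)], [np.float64(-5.63), np.float64(-3.25)]]
```

```bash
python3 -m jog '[[-0.18,-0.29,0,0],[-0.37,-0.57,0,0],[-0.58,-0.84,0,0],[-0.8,-1.1,0,0],[-1.03,-1.35,0,0],[-1.28,-1.58,0,0],[-1.54,-1.8,0,0],[-1.81,-2.01,0,0],[-2.1,-2.2,0,0],[-2.39,-2.38,0,0],[-2.7,-2.55,0,0],[-3.01,-2.7,0,0],[-3.32,-2.83,0,0],[-3.64,-2.94,0,0],[-3.97,-3.04,0,0],[-4.3,-3.12,0,0],[-4.64,-3.18,0,0],[-4.98,-3.22,0,0],[-5.3,-3.25,0,0],[-5.55,-3.26,0,0]]'; python3 arc.py 6.5 359 360 1
```

```text
t: 23.42
eef_pos: [0.4591, 0.1411, 0.0967]
tool_rot: [-0.0, 0.635, 0.772, -0.0]
contact_force: [0.3, 1.6, 6.0]
gripper_width: 0.25
grasp_force: 21.5
tool-frame pos cm 0.09 -0.01 ideal [0.11 0.  ] F tool xy 1.5 0.6 z 6.0
F outward -0.6 F along motion -1.5 measured angle 359.3 radius 6.51
[[np.float64(-0.11), np.float64(-0.0)]]
```

```bash
python3 -m jog '[[-0.05,0,0.02,0],[-0.08,0,-0.03,0],[-0.1,0,-0.04,0],[-0.1,0,-0.04,0],[-0.1,0,-0.04,0]]'; python3 arc.py 6.5 359 360 1
```

```text
t: 23.83
eef_pos: [0.4592, 0.1402, 0.0968]
tool_rot: [-0.0, 0.635, 0.772, -0.0]
contact_force: [0.4, 1.4, 2.1]
gripper_width: 0.253
grasp_force: 21.0
tool-frame pos cm -0.0 -0.01 ideal [0.11 0.  ] F tool xy 1.3 0.7 z 2.1
F outward -0.7 F along motion -1.3 measured angle 0.0 radius 6.51
[[np.float64(-0.11), np.float64(-0.0)]]
```

The TCP is back at its starting point. I'll release, rise clear, and look.

```bash
python3 -m jog '[[0,0,0,0],[0,0,0,0],[0,0,0,0],[0,0,0,0],[0,0,0,0]]' -0.1 20; python3 -m jog '[[0,0,-0.5,0],[0,0,-1.5,0],[0,0,-3,0],[0,0,-5,0],[0,0,-7,0],[0,0,-9,0],[0,0,-11,0],[-2,-2,-12,0],[-5,-4,-12,0],[-8,-4,-12,0],[-11,-4,-12,0],[-14,-4,-12,0],[-17,-4,-12,0],[-20,-4,-12,0],[-23,-4,-12,0],[-25,-4,-12,0],[-25,-4,-12,0],[-25,-4,-12,0]]'; python3 look.py d; python3 - <<'E'
from h import *
a=pickle.load(open('dscene.pkl','rb'));b=pickle.load(open('dtop.pkl','rb'))
a=a['pixels'][180:270,235:365,::-1];b=b['pixels'][180:270,180:330,::-1]
cv2.imwrite('pics/end.png',cv2.resize(np.hstack([a,b]),None,fx=2.8,fy=2.8,interpolation=2))
E
```

```text
t: 24.25
eef_pos: [0.4593, 0.1404, 0.0969]
tool_rot: [-0.0, 0.635, 0.772, -0.0]
contact_force: [0.2, -0.2, -0.4]
gripper_width: 0.555
grasp_force: 0.0
t: 25.75
eef_pos: [0.4685, -0.1131, 0.2178]
tool_rot: [0.0, 0.636, 0.772, 0.0]
contact_force: [-0.2, 0.4, -0.0]
gripper_width: 0.55
grasp_force: 0.0
scene brass 12 press xy @.048 min [-0.0082 -0.0878] max [ 0.0093 -0.0841] mean [ 0.0006 -0.0859] zmed 0.05267858725443164
scene block [566.2 -58.9] [58.3 53.5] 13.9
scene wheel [523.5 153.3] [152.1 150.2] 35.0
scene plate [538.8  66.9] [196.8 397.7] 11.9
scene handle 48 [0.4605 0.1404 0.1299]
top brass 21 press xy @.048 min [-0.0105 -0.0879] max [ 0.0109 -0.0825] mean [ 0.0001 -0.0852] zmed 0.05282008611515154
top block [565.4 -56.8] [56.6 54.9] 11.1
top wheel [524.5 153.8] [148.6 146.9] 89.8
top plate [542.   78.1] [183.8 383.1] 14.2
top handle 77 [0.4613 0.139  0.1281]
```

View pics/end.png

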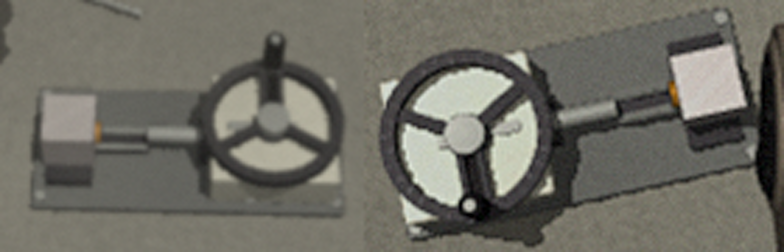

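Both views show the bush home in the block with about 6 mm of brass standing out at (97,132) and (673,95). The ram is back, the handle is where it began (within 0.5 mm), and the press has not moved.

```bash
python3 -c "
from station import bot; print(bot.hand_in())"
```

```text
the job is handed in; nothing more can be done
None
```

I handed the job in at about 26 s: the bush is in the block with about 6 mm standing out, the flywheel made one anticlockwise turn, the handle is within about 0.5 mm of where it began and released, and the cameras show no movement of the press.

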